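# Check a dry clay slab with the moisture probe

## Robot

A 7-joint arm with a two-finger parallel gripper is mounted at the origin on the work surface. World frame = base frame: x ahead of the robot, y to its left, z up, the work surface at z = 0. Lengths are in mm, angles in rad, forces in N, time in s.
With the tool pointing down it reaches from about 400 to 900 mm from the base axis. Payload 5.5 kg.
Tool frame: the origin (TCP) lies between the finger pads; the fingertips stand 25 mm ahead of it and the grasp point (between the pads) lies 6 mm ahead of it; z points along the fingers, x is the direction in which the jaws open and shut, and the axes are right-handed (so a half turn about z gives the same grasp; the last joint's range is limited). The gripper opens to 85 mm and grips with 20 to 120 N. Pads are 22 mm wide; open, the fingers measure 114 mm over their backs; the gripper's body (76 mm by 85 mm) begins 54 mm behind the grasp point. The pads swing forward as they close: fully open they stand 13 mm farther back than shut.
Start: joints at [-0.994, 0.501, -0.427, 1.55, 0.221, 1.138, -0.21], TCP at [200.602, 618.27, 256.31] pointing down, gripper open.
Joint ranges: [-2.88, 2.88], [-0.31, 2.03], [-1.54, 1.56], [0.2, 2.42], [-1.41, 4.55], [0.19, 2.02], [-2.57, 2.57]. Speed limits (rad/s): [2.57, 2.57, 3.14, 3.14, 3.14, 3.14, 3.14].

## Interface

Orientations are given as a unit quaternion [x, y, z, w].
In Python, from workcell import ctrl, gripper_to, vision, ticket gives the robot as it stands. The module is installed in compiled form; this text tells all that it offers. Calls block until the motion is done:
- ctrl.movep(position, orientation): joint-space move of the TCP to a pose.
- ctrl.line_to(position, orientation=None, max_speed=150): straight line of the TCP; orientation=None keeps the orientation; max_speed is the mean speed in mm/s.
- ctrl.move_j(angles): joint-space move.
- gripper_to(opening, effort=None): opening from 0.0 (shut) to 1.0 (fully open); effort is the grip in N (None keeps the last); returns when the fingers have stopped.
- ctrl.sleep(seconds).
- ctrl.solve_ik(position, orientation): joint angles nearest the present ones, or None.
- vision.get_image(name): name is "side" or "top" or "wrist"; returns (picture, depth): 384x512x3 uint8, red, green, blue; 384x512 float32, mm along the optical axis (not along the pixel's ray), 0 where there is no reading.
- vision.camera_params(name): a dict with "vfov" (degrees; the focal length in pixels is half the picture's height over the tangent of half this angle, whatever the lens; pixels are square), "cx", "cy" (the principal point, pixels), "dist_coeffs" ([k1, k2, p1, p2, k3] as OpenCV has them; the pictures are not rectified), "camera_from_world" (4x4, takes a point from world to camera coordinates). Camera axes: x right, y down, z forward; pixel columns grow to the right and rows downward; lengths in mm; the calibration is good to about 2 mm. A picture is of the moment at which its call begins: read the wrist's pose just before it. camera_params takes no time and is no camera call; for the wrist camera it gives the pose at the moment of the call.
A pose or a line that the arm cannot do raises ctrl.Unreachable and nothing moves.
- ticket.sign_off(): hands the job in, once; it reports no verdict.
Readings, each from a call of its own:
- ctrl.get_clock(): time.
- ctrl.get_joint_positions(): joint angles.
- ctrl.get_dq(): joint speeds.
- ctrl.get_joint_torque(): joint torques, N m.
- ctrl.get_ee_pos(): TCP position.
- ctrl.get_tcp_rot(): TCP orientation.
- ctrl.get_contact_force(): force on the tool from outside, world axes, zero at the start.
- ctrl.get_moment(): the same for the moment, N m.
- ctrl.get_gripper_width(): opening from 0.0 (shut) to 1.0 (fully open).
Only numpy, scipy, OpenCV 4.12 (cv2) and the standard library are available. Lean on these libraries where they do the work, as an engineer would, in place of code of your own. Each camera call takes 0.05 s, during which the arm holds its last target. There are 200 camera calls.

## Task

First turn the moisture meter's dial until its pointer is at the steel clip on the scale, and let go of the dial. Then take the probe out of its holder and hold its spring tip in the ring scratched on the sloping clay slab (not the cross), square to the clay and pressed gently so that the tip is about half-way in. Finish while holding it there in the gripper, with the dial still at the clip and the pots and tools around left where they are.

Things in the scene. Friction and masses are not known exactly. Their poses are not given: they have to be found in the camera images.
- dial_grip (a point): On the dial's vertical axis, 10 mm below the top of its bar grip (50 mm long, 14 wide, standing 32 mm above a disc of radius 34 mm), 76 mm above the table. Turns with the dial: x runs along the bar, z up, the white pointer line is on the -x side. Turns either way, light friction (0.04 N m), stays where left; at the start it needs 0.6 to 1.45 rad clockwise (from above) to reach the clip.
- meter: Grey box 160 x 130 x 45 mm fixed to the table, with the dial on top; origin on the table below the dial axis, box from 60 mm before to 100 mm beyond it along x.
- clip_point (a point): Inner tip of the small steel index clip on the rim of the dial's scale, 36.5 mm from the dial axis, 53 mm above the table. It does not move in the episode. Its -x axis points from the dial axis outwards through the clip, so the dial is set when the -x axis of dial_grip points the same way.
- probe_grip (a point): Centre of the probe's square grey handle, 24 x 24 mm (faces along x and y), 78 mm long. The probe (about 130 g, rigid, no cable) stands tip down in its holder, z up along it. From 39 to 45 mm below this point is a round flange of radius 17 mm that rests on the holder; then a nose of radius 8 mm, 45 mm long; then the spring tip.
- probe_tip (a point): End of the probe's round steel spring tip (radius 4 mm), 108 mm below probe_grip along the probe's axis when not pressed; moves with the tip.
- plunger (a joint): How far the spring tip is pushed into the probe, in m: 0 free, 0.014 fully in (hard stop). It takes 0.9 N to start and 0.3 N more per mm (3 N at 7 mm).
- holder: Dark wooden block 80 x 80 x 75 mm fixed to the table, with one upright socket 21 mm wide in the middle of its top, in which the probe stands; origin at the centre of its underside. The tip must be raised over 62 mm to clear it.
- slab: Dry clay slab 160 x 200 x 20 mm on a wooden board (190 x 230 x 12 mm), propped and fixed to the table. Its face slopes 20 degrees, rising along the body's +x; the low side is towards the robot. Origin on the table, 68 mm below the middle of the face. A scratched cross, 28 mm, in the upper part of the face is not the spot.
- spot: Centre of the scratched ring (30 mm across) on the slab's face, about half-way up the slope. Its z axis points out of the clay, square to the face; its x axis points up the slope.
- jar_round: Bystander, leave alone: squat closed-mouth terracotta jar, 64 mm wide, 70 mm tall, on the table near the robot.
- bowl: Bystander, leave alone: white bowl, 72 mm wide, 40 mm tall, near the robot.
- jar_tall: Bystander, leave alone: tall dry-clay jar, 72 mm wide, 130 mm tall, beyond the slab.
- kiln_post: Bystander, leave alone: short cream cylinder, 40 mm wide, 60 mm tall, beyond the slab.
- cup: Bystander, leave alone: terracotta cup, 72 mm wide, 75 mm tall, beyond the slab.
- brush: Bystander, leave alone: brush lying on the table.
- rib: Bystander, leave alone: flat wooden throwing rib, 90 x 50 x 8 mm, lying on the table.
Mind the look-alikes: they are no part of the job. What is shaped like the meter but purple is not meant.

How it is judged:
By the outcome, as a careful person would: the job done as asked, in the order asked, and still so for the second after the job is handed in, while the arm keeps its last pose, push and grip.
It also fails if it takes over 54 s, if anything falls off the work surface, if the arm or the gripper's body presses on something with over 40 N, if the wrist force passes 120 N, or if a joint passes its speed limit or range.

## Working session

There is one attempt and no reset: what is moved stays moved. The work goes in short steps, each a Python script; the robot and the scene stay as the last script left them, time stands still between calls to the robot, and variables do not carry over. Pictures are saved under pics/ and viewed, about 8 in all and at most 12, crops included, and the job is handed in when it is done.

```bash
mkdir -p pics
cat > h.py <<'E'
import numpy as np, cv2
from workcell import ctrl, gripper_to, vision, ticket
from scipy.spatial.transform import Rotation as R
def grab(n):
    p=vision.camera_params(n); im,d=vision.get_image(n); return im,d,p
def K(p):
    f=192/np.tan(np.radians(p['vfov'])/2); return np.array([[f,0,p['cx']],[0,f,p['cy']],[0,0,1.]])
def rays(p,uv):
    uv=np.asarray(uv,float).reshape(-1,1,2)
    n=cv2.undistortPoints(uv,K(p),np.array(p['dist_coeffs'],float)).reshape(-1,2)
    T=np.array(p['camera_from_world']); Rw=T[:3,:3].T; o=-Rw@T[:3,3]
    return o,np.c_[n,np.ones(len(n))]@Rw.T
def on_z(p,uv,z):
    o,d=rays(p,uv); return o+d*((z-o[2])/d[:,2])[:,None]
def by_depth(p,uv,dep):
    o,d=rays(p,uv); uv=np.asarray(uv,int).reshape(-1,2); return o+d*dep[uv[:,1],uv[:,0]][:,None]
def proj(p,X):
    T=np.array(p['camera_from_world']); return cv2.projectPoints(np.asarray(X,float).reshape(-1,3),cv2.Rodrigues(T[:3,:3])[0],T[:3,3],K(p),np.array(p['dist_coeffs'],float))[0].reshape(-1,2)
def save(n,im): cv2.imwrite('pics/'+n,im[...,::-1])
def down(yaw): # tool z down, tool x at angle yaw
    return (R.from_euler('z',yaw)*R.from_euler('x',np.pi)).as_quat()
E
python3 - <<'E'
from h import *
import pickle
D={}
for n in ('top','side','wrist'):
    D[n]=grab(n); p=D[n][2]; o,_=rays(p,[[256,192]]); print(n,p['vfov'],p['dist_coeffs'],o.round(),(D[n][1]==0).mean())
    save(n+'0.png',cv2.resize(D[n][0],(800,600)))
pickle.dump(D,open('d0.pkl','wb'))
print(ctrl.get_clock(),ctrl.get_tcp_rot())
E
```

```text
top 52.904205934258556 [0.0214035 0.        0.        0.        0.       ] [ 347.  -23. 1068.] 0.004109700520833333
side 45.83664440123898 [-0.0480234  0.         0.         0.         0.       ] [  371. -1151.   843.] 0.004206339518229167
wrist 59.46393246525435 [-0.02166555  0.          0.          0.          0.        ] [137. 638. 373.] 0.004160563151041667
0.15 [ 8.08902654e-01  5.87942103e-01 -6.36454613e-04  4.16589304e-04]
```

View pics/top0.png

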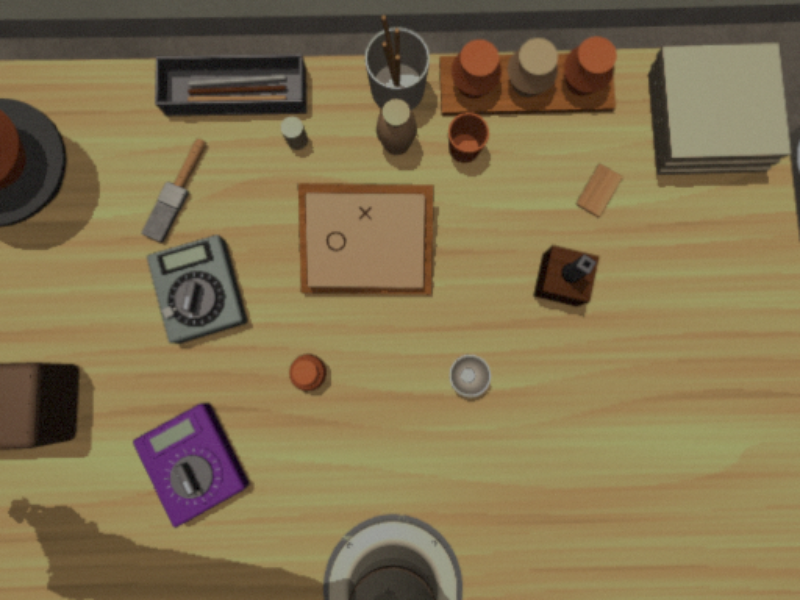

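View pics/side0.png

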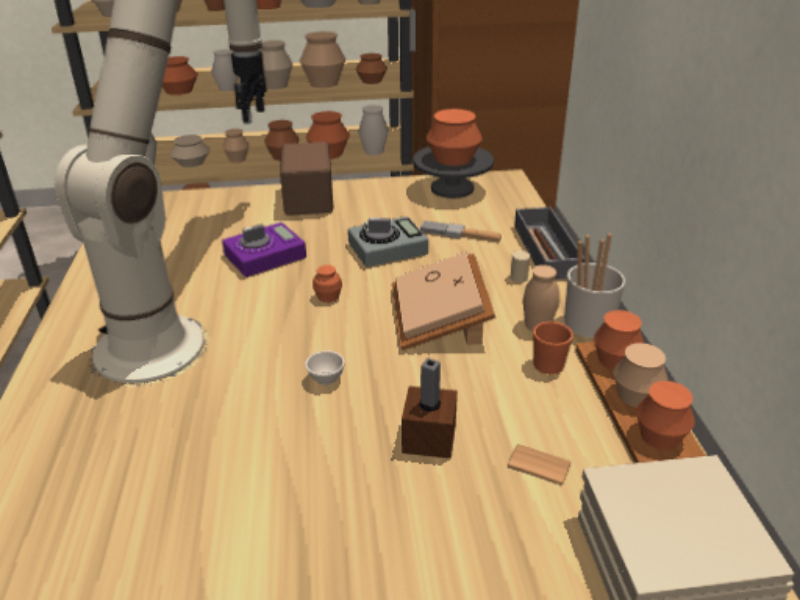

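The top view shows the grey meter at about (195,290), dial at (193,297), a pale clip near (168,313), ring (336,241), cross (365,213), and holder with probe at (570,275), all in the 800x600 picture. The side view agrees. Next I'll measure roughly and take close wrist views.

Run:
```python
from h import *
import pickle
D=pickle.load(open('d0.pkl','rb'))
im,d,p=D['top']; s=0.64
P={'dial':(193,297),'ring':(336,241),'cross':(365,213),'probe':(586,265),'holdertop':(550,280),'cliptop':(168,313)}
for k,v in P.items(): print(k,by_depth(p,np.array(v)*s,d).round(1))
# slab face plane from depth over face mask
uu,vv=np.meshgrid(np.arange(203,268,2),np.arange(130,180,2)); uv=np.c_[uu.ravel(),vv.ravel()]
X=by_depth(p,uv,d); c=X.mean(0); n=np.linalg.svd(X-c)[2][2]; n*=np.sign(n[2]); print('slab',c,n,np.degrees(np.arccos(n[2])),np.degrees(np.arctan2(n[1],n[0])),np.abs((X-c)@n).max())
# meter outline orientation (bottom-left/bottom-right top edges)
hsv=cv2.cvtColor(im,cv2.COLOR_RGB2HSV)
Rw=R.from_quat(ctrl.get_tcp_rot()); T=np.array(D['wrist'][2]['camera_from_world'])
o=-T[:3,:3].T@T[:3,3]; print('cam in tool',Rw.inv().apply(o-ctrl.get_ee_pos()), (Rw.inv().as_matrix()@T[:3,:3].T).round(3).tolist())
```

```text
dial [[483.3 312.1  86.3]]
ring [[574.6  79.7  69.8]]
cross [[617.   28.9  87.8]]
probe [[ 506.5 -311.5  160. ]]
holdertop [[ 497.2 -276.1   77.7]]
cliptop [[461.7 363.9  54.7]]
slab [573.40595463  26.99260168  70.74877271] [ 0.99766678 -0.03226035  0.06016872] 86.55050276921915 -1.8520595689087118 164.00728697718517
cam in tool [-9.06427677e-02 -6.64097710e+01 -1.17105916e+02] [[1.0, -0.0, 0.001], [0.0, 0.965, 0.263], [-0.001, -0.263, 0.965]]
```

Run:
```python
from h import *
import pickle
q=ctrl.get_tcp_rot()
ctrl.movep([483,318,215],q)
g=grab('wrist'); pickle.dump(g,open('w1.pkl','wb')); im,d,p=g
c=proj(p,[483,315,70])[0]; print(c,ctrl.get_ee_pos(),ctrl.get_clock())
x0,y0=(np.clip(c-[120,90],[0,0],[512-240,384-180])).astype(int); print(x0,y0)
save('w1.png',cv2.resize(im[y0:y0+180,x0:x0+240],None,fx=3.3,fy=3.3,interpolation=cv2.INTER_CUBIC))
```

```text
[249.93882537 191.0766725 ] [481.99248229 319.98703126 215.25606246] 1.7333
129 101
```

View pics/w1.png

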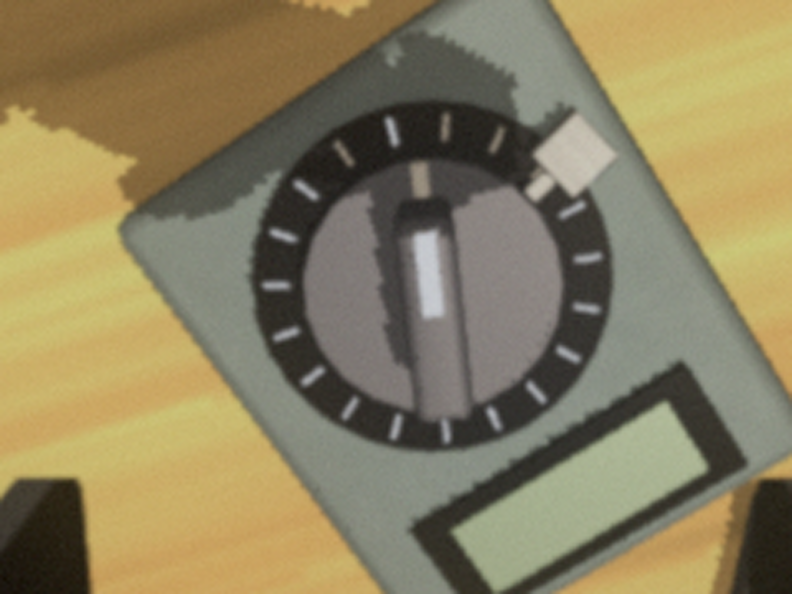

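The wrist crop shows the dial disc centred near (433,285), the pointer mark at (420,178), the white line (427,232)-(433,316) on the bar, and the clip's inner tip at about (535,192).

Run:
```python
from h import *
import pickle
im,d,p=pickle.load(open('w1.pkl','rb'))
U=lambda a:(np.array(a,float)+.5)/3.3-.5+[129,101]
def circ(X):
    A=np.c_[2*X[:,:2],np.ones(len(X))]; s=np.linalg.lstsq(A,(X[:,:2]**2).sum(1),rcond=None)[0]; return s[:2],np.sqrt(s[2]+s[:2]@s[:2])
# disc edge & ring outer edge
disc=on_z(p,U([(303,285),(563,283),(425,158),(330,205),(345,380),(528,375),(318,235),(553,235)]),54)
ring=on_z(p,U([(252,275),(612,275),(432,100),(432,451),(303,155),(310,405),(560,400)]),46)
for X in(disc,ring): print(circ(X))
c,_=circ(disc)
print('depths z', by_depth(p,U([(430,270),(350,300),(520,300),(440,225),(575,155),(537,190),(270,300),(200,250)]),d)[:,2].round(1))
# bar top outline by depth
ys,xs=np.mgrid[110:240,190:300]; uv=np.c_[xs.ravel(),ys.ravel()]; X=by_depth(p,uv,d)
m=(abs(X[:,2]-86)<5)&(np.hypot(*(X[:,:2]-c).T)<40); Y=X[m]; (cc,wh,a)=cv2.minAreaRect(Y[:,:2].astype(np.float32)); 
e=np.linalg.eigh(np.cov(Y[:,:2].T))[1][:,1]; print('bar',m.sum(),cc,Y.mean(0),wh,a,np.degrees(np.arctan2(e[1],e[0])))
ang=lambda v:np.degrees(np.arctan2(v[1],v[0]))
L=on_z(p,U([(427,232),(433,316)]),86); print('line',ang(L[0]-L[1]),L.round(1).tolist())
M=on_z(p,U([(420,178)]),54)[0,:2]; 
for C in (c,Y.mean(0)[:2]): 
    print('mark',ang(M-C),np.hypot(*(M-C)))
    for t in [(533,194),(537,190),(575,155)]:
        T=on_z(p,U([t]),53)[0,:2]; print('clip',ang(T-C),np.hypot(*(T-C)))
```

```text
(array([487.36658736, 322.4101438 ]), np.float64(33.857303463265225))
(array([487.53614627, 322.12445193]), np.float64(47.943510905434806))
depths z [86.  53.6 54.1 83.2 55.2 52.5 46.1 45. ]
bar 1114 (487.5343933105469, 321.9801330566406) [486.03361828 322.34322681  85.31865996] (13.999063491821289, 50.10557174682617) 78.795654296875 168.60267775776225
line 166.28356950605055 [[466.2, 327.1, 86.0], [485.4, 322.4, 86.0]]
mark 169.0964552987946 29.296938808124455
clip 116.78661617735767 35.37803521456429
clip 116.84003904320627 36.80139883806891
clip 116.55721711041771 49.686657497349735
mark 168.4460933581237 28.002495523158483
clip 114.78078353104519 34.85840236134857
clip 114.91361924074683 36.279774336487314
clip 115.13271737323058 49.165749711973525
```

```bash
cat >> h.py <<'E'
def st(t=''):
    print(t,'t',ctrl.get_clock(),'p',np.round(ctrl.get_ee_pos(),1),'F',np.round(ctrl.get_contact_force(),1),'w',round(ctrl.get_gripper_width(),3))
def yaw(): x=R.from_quat(ctrl.get_tcp_rot()).as_matrix()[:,0]; return np.degrees(np.arctan2(x[1],x[0]))
E
python3 - <<'E'
from h import *
st('settled'); C=[487.5,322.2]
y=np.radians(78.7)
for a in (78.7,26.5,258.7,206.5): print(a,np.round(ctrl.solve_ik([*C,90],down(np.radians(a))),2))
ctrl.movep([*C,150],down(y)); ctrl.sleep(.3); st(); print(yaw())
gripper_to(0.5,30); st()
ctrl.line_to([*C,90],down(y)); ctrl.sleep(.2); st(); print(yaw())
E
```

```text
settled t 1.7333 p [482.  320.  215.3] F [0.7 0.2 0. ] w 0.999
78.7 [-0.37  0.59 -0.33  1.84  0.26  0.76  0.53]
26.5 [-0.49  0.57 -0.18  1.84  0.14  0.74 -0.28]
258.7 [-0.85  0.58  0.28  1.86 -0.23  0.74 -2.21]
206.5 [-0.06  0.7  -0.77  1.83  0.62  0.87  2.48]
 t 2.4 p [488.3 322.9 151.8] F [-0.4 -0.5 -0.2] w 1.002
78.67832310773268
 t 2.8917 p [487.5 322.1 149.9] F [-0.4 -0.1  0.5] w 0.499
 t 3.6417 p [488.3 322.8  91.3] F [ 0.2  0.8 -0.2] w 0.498
78.69501999524908
```

Run:
```python
from h import *
C=[487.5,322.2]; target=116.6-90
gripper_to(0,30); ctrl.sleep(.2); st('closed'); y0=yaw(); print(y0)
for a in np.linspace(y0,target,6)[1:]:
    ctrl.movep([*C,90],down(np.radians(a)))
ctrl.sleep(.5); st('turned'); print(yaw(),ctrl.get_moment())
gripper_to(0.5,30); st('open')
ctrl.line_to([*C,150]); ctrl.movep([481,317,215],down(np.radians(72)));ctrl.sleep(.6); st()
import pickle
g=grab('wrist'); pickle.dump(g,open('w2.pkl','wb')); im,d,p=g
c=proj(p,[*C,70])[0]
x0,y0=(np.clip(c-[120,90],[0,0],[512-240,384-180])).astype(int); print(x0,y0)
save('w2.png',cv2.resize(im[y0:y0+180,x0:x0+240],None,fx=3.3,fy=3.3,interpolation=cv2.INTER_CUBIC))
```

```text
closed t 4.2 p [487.8 322.   90.8] F [-0.9 -2.6  5.8] w 0.157
78.68744364349499
turned t 6.075 p [487.6 321.7  90.7] F [-2.6 -2.4  5.9] w 0.158
26.701684103909383 [-0.61713239  0.33745448 -0.0700583 ]
open t 6.4667 p [487.4 322.3  89.8] F [-1.5  0.3 -0.2] w 0.499
 t 8.35 p [481.  317.1 215. ] F [ 0.6  0.  -0.6] w 0.497
143 103
```

View pics/w2.png

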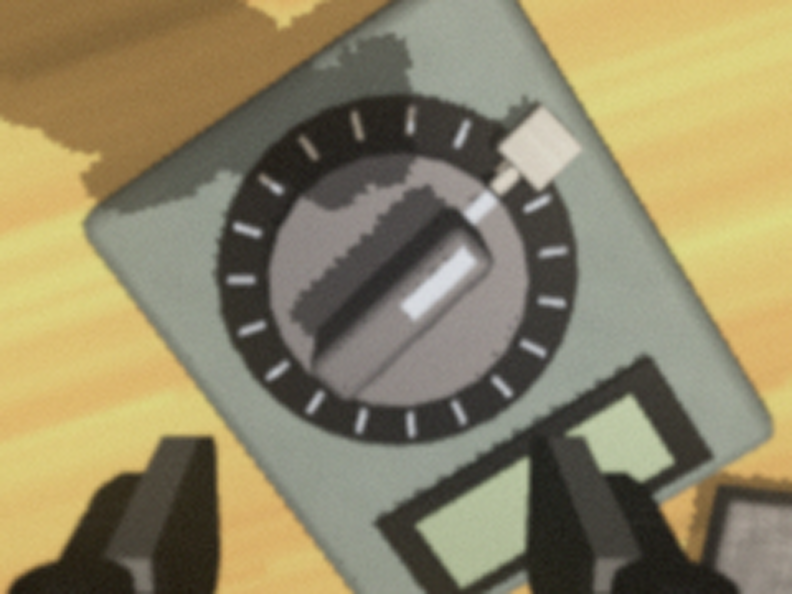

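The dial's pointer mark (482,207) now runs straight into the clip tip (505,182). I'll put numbers on that, then look at the ring and holder from near.

Run:
```python
from h import *
import pickle
im,d,p=pickle.load(open('w2.pkl','rb'))
U=lambda a:(np.array(a,float)+.5)/3.3-.5+[143,103]
ang=lambda v:np.degrees(np.arctan2(v[1],v[0]))
disc=on_z(p,U([(269,280),(529,278),(392,154),(398,406),(310,375),(290,212),(500,360)]),54)[:,:2]
A=np.c_[2*disc,np.ones(len(disc))]; s=np.linalg.lstsq(A,(disc**2).sum(1),rcond=None)[0]; c=s[:2]; print(c,np.sqrt(s[2]+c@c))
M=on_z(p,U([(482,207)]),54)[0,:2]; T=on_z(p,U([(503,184),(540,147)]),53)[:,:2]
for C in(c,np.array([487.5,322.2])): print('mark',ang(M-C),'clip',[ang(t-C) for t in T],[np.hypot(*(t-C)) for t in T])
L=on_z(p,U([(408,312),(472,255)]),86); print('line',ang(L[1]-L[0]))
q=down(np.radians(72))
def look(n,xyz,half=(120,90)):
    ctrl.movep(xyz,q); ctrl.sleep(.6); g=grab('wrist'); pickle.dump(g,open(n+'.pkl','wb')); st(n); return g
gripper_to(1.0)
a=look('w3',[575,80,200]); b=look('w4',[505,-305,300])
save('w34.png',np.hstack([cv2.resize(a[0],(400,300)),cv2.resize(b[0],(400,300))]))
im,d,p=a; ys,xs=np.mgrid[0:384:3,0:512:3]; uv=np.c_[xs.ravel(),ys.ravel()]; X=by_depth(p,uv,d)
k=(d[uv[:,1],uv[:,0]]>0)&(np.hypot(X[:,0]-575,X[:,1]-50)<60)&(abs(X[:,2]-70)<30); X=X[k]
for _ in range(4):
    c=np.median(X,0); c=X.mean(0); n=np.linalg.svd(X-c,full_matrices=False)[2][2]; n*=np.sign(n[2]); r=abs((X-c)@n); X=X[r<max(3*np.median(r),.5)]
print('slab',len(X),c,n,np.degrees(np.arccos(n[2])),np.degrees(np.arctan2(-n[1],-n[0])))
```

```text
[487.48982005 322.34991944] 33.72760869689318
mark 115.97449391903582 clip [np.float64(116.68039288505302), np.float64(117.04665850496283)] [np.float64(36.9825029579628), np.float64(50.0025805745778)]
mark 115.86414524824231 clip [np.float64(116.5905315698606), np.float64(116.97912029765654)] [np.float64(37.12107632323021), np.float64(50.14076811931464)]
line 114.97428459659393
w3 t 10.55 p [575.  80. 200.] F [0.  0.1 0.2] w 1.001
w4 t 12.7 p [ 505. -305.  300.] F [ 0.1 -0.4  0.1] w 0.999
slab 2054 [575.87066653  50.6746119   67.84455209] [-0.3425002   0.01100298  0.93945332] 20.040049241572916 -1.8400205576571116
```

View pics/w34.png

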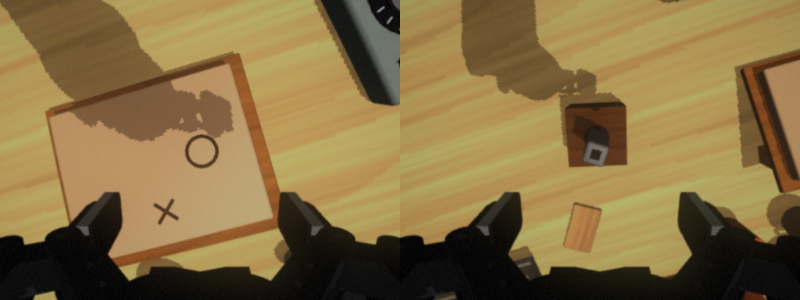

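Left: the ring at (202,151) and the cross at (166,211) in the half-size picture. Right: the square handle top at (595,155) over the dark holder, and the rib below it.

Run:
```python
from h import *
import pickle
im,d,p=pickle.load(open('w3.pkl','rb'))
g=cv2.cvtColor(im,cv2.COLOR_RGB2GRAY)
x0,y0=215,150; sub=g[y0:y0+90,x0:x0+90]
bg=cv2.medianBlur(sub,31); m=((bg.astype(int)-sub)>35).astype(np.uint8)
n,l,s,c=cv2.connectedComponentsWithStats(m); print(s[1:].tolist())
i=[k for k in range(1,n) if s[k,2]>25 and s[k,3]>25][0]
ys,xs=np.nonzero(l==i); o,dr=rays(p,np.c_[xs+x0,ys+y0])
c0=np.array([575.87,50.67,67.84]); nn=np.array([-.3425,.011,.93945])
X=o+dr*(((c0-o)@nn)/(dr@nn))[:,None]
C=X.mean(0); print('ring',C, np.linalg.norm(X-C,axis=1).mean(), X.min(0),X.max(0),'off plane depth',by_depth(p,[(259,193)],d))
im,d,p=pickle.load(open('w4.pkl','rb'))
ys,xs=np.mgrid[150:260,190:320]; uv=np.c_[xs.ravel(),ys.ravel()]; X=by_depth(p,uv,d)
for lo,hi,nm in((150,170,'handle'),(66,80,'holder')):
    k=(X[:,2]>lo)&(X[:,2]<hi); Y=X[k]; print(nm,k.sum(),np.median(Y[:,2]))
    Z=on_z(p,uv[k],np.median(Y[:,2]))
    print(cv2.minAreaRect(Z[:,:2].astype(np.float32)),Z.mean(0))
# top view of handle
D=pickle.load(open('d0.pkl','rb'));im,d,p=D['top']
ys,xs=np.mgrid[150:200,335:395]; uv=np.c_[xs.ravel(),ys.ravel()]; X=by_depth(p,uv,d)
k=(X[:,2]>150)&(X[:,2]<170); Z=on_z(p,uv[k],np.median(X[k,2])); print('top',k.sum(),np.median(X[k,2]),cv2.minAreaRect(Z[:,:2].astype(np.float32)))
```

```text
[[75, 5, 9, 14, 56], [22, 23, 43, 43, 582]]
ring [577.01968184  81.41418785  67.89916224] 14.867317005555334 [560.97379532  64.99179778  62.09846056] [592.13414821  98.40668252  73.39905567] off plane depth [[576.36625879  82.63401748  67.7470379 ]]
handle 880 158.4712839101488
((509.023681640625, -310.6293640136719), (23.844776153564453, 25.068254470825195), 53.76225280761719) [ 508.97236203 -310.64993205  158.47128391]
holder 3381 74.6893812221308
((515.85791015625, -312.6866760253906), (79.98050689697266, 68.68683624267578), 74.40230560302734) [ 512.88537545 -311.75704174   74.68938122]
top 106 159.0630780072234 ((508.36480712890625, -309.1431884765625), (24.234512329101562, 26.002382278442383), 53.68632507324219)
```

```bash
cat >> h.py <<'E'
N=np.array([-.3425,.011,.93945]); N/=np.linalg.norm(N); RING=np.array([577.0,81.6,67.85])
H=np.array([509.0,-310.5])
def tilt(yw): # tool z=-N, tool x horizontal-projected yaw
    x=np.array([np.cos(yw),np.sin(yw),0]); x-=N*(x@N); x/=np.linalg.norm(x); z=-N
    return R.from_matrix(np.c_[x,np.cross(z,x),z]).as_quat()
E
python3 - <<'E'
from h import *
for a in (53.7,143.7,-36.3,-126.3):
    s=ctrl.solve_ik([*H,128],down(np.radians(a))); s2=ctrl.solve_ik([*H,240],down(np.radians(a)))
    print(a,None if s is None else np.round(s,2), s2 is None)
for a in range(-180,180,30):
    s=ctrl.solve_ik(RING+109*N,tilt(np.radians(a))); print(a,None if s is None else np.round(s,2))
E
```

```text
53.7 [ 0.56  0.52 -0.07  1.8   0.05  0.82  1.4 ] False
143.7 [ 1.13  0.7  -0.87  1.78  0.64  0.97  2.51] False
-36.3 [ 0.35  0.53  0.19  1.81 -0.13  0.82 -0.02] False
-126.3 [-0.34  1.05  1.35  1.83 -1.1   1.25 -0.85] False
-180 [ 0.31  0.3  -0.65  2.16  0.66  0.48  2.31]
-150 [ 0.79  0.6  -1.3   2.15  1.14  0.79  2.49]
-120 [-1.31  0.66  1.36  2.2  -1.1   0.68 -1.33]
-90 [-0.45  0.25  0.21  2.18  0.13  0.39 -1.94]
-60 [-0.34  0.24  0.09  2.18  0.2   0.39 -1.51]
-30 [-0.29  0.24  0.03  2.18  0.24  0.4  -1.02]
0 [-0.15  0.25 -0.13  2.17  0.34  0.41 -0.55]
30 [-0.12  0.25 -0.16  2.17  0.36  0.41 -0.02]
60 [ 0.17  0.28 -0.49  2.16  0.56  0.45  0.32]
90 [ 0.26  0.29 -0.59  2.16  0.62  0.47  0.76]
120 [ 0.32  0.31 -0.66  2.16  0.67  0.49  1.23]
150 [ 0.35  0.32 -0.7   2.16  0.69  0.5   1.73]
```

Run:
```python
from h import *
import pickle
q=down(np.radians(-36.3))
ctrl.movep([*H,250],q); ctrl.sleep(.3)
ctrl.line_to([*H,128],q,max_speed=120); ctrl.sleep(.5); st('at'); 
gripper_to(0,60); ctrl.sleep(.3); st('grip'); print(yaw())
P=np.array(ctrl.get_ee_pos())
ctrl.line_to([P[0],P[1],250],q,max_speed=100); ctrl.sleep(.4); st('lift')
ctrl.movep(RING+160*N,tilt(0)); ctrl.sleep(.6); st('above')
pickle.dump((P,),open('grip.pkl','wb'))
a=grab('wrist');b=grab('side'); pickle.dump((a,b),open('w5.pkl','wb'))
c=proj(b[2],RING)[0]; x0,y0=(c-[60,110]).astype(int); print(x0,y0,proj(a[2],RING),proj(a[2],RING+44*N))
save('w5.png',np.hstack([cv2.resize(a[0],(440,330)),cv2.resize(b[0][y0:y0+165,x0:x0+180],(360,330),interpolation=cv2.INTER_CUBIC)]))
```

```text
at t 16.2333 p [ 509.  -310.5  128.1] F [ 0.4 -0.3  1.1] w 1.002
grip t 17.1167 p [ 509.1 -310.5  128.1] F [ 0.5 -0.5 -0.6] w 0.272
-36.30394729388072
lift t 18.8833 p [ 509.  -310.5  249.8] F [ 0.4 -0.1 -1.8] w 0.272
above t 20.95 p [522.2  83.4 218.2] F [-1.2  0.1 -0.9] w 0.276
216 66 [[255.64954932 184.26699671]] [[255.67481471 198.49003527]]
```

View pics/w5.png

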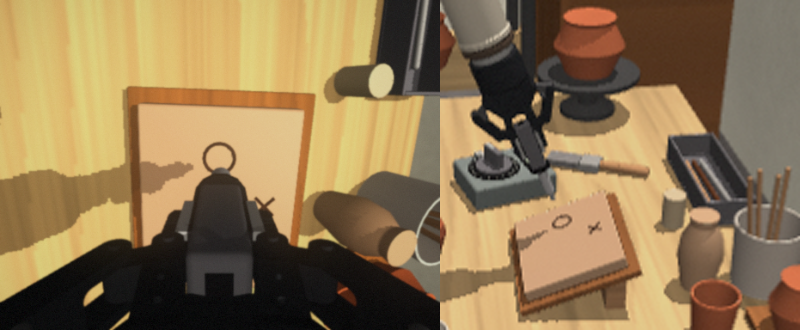

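The probe is held at the gripper with its tip in front of the ring ((219,157) in the left picture; expected (219.7,158)). I'll go down to 8 mm short and check from near.

Run:
```python
from h import *
import pickle
ctrl.line_to(RING+(116+8)*N,tilt(0),max_speed=60); ctrl.sleep(.6); st('near')
Rt=R.from_quat(ctrl.get_tcp_rot()).as_matrix(); print('z err deg',np.degrees(np.arccos(-Rt[:,2]@N)))
a=grab('wrist');b=grab('side');c=grab('top'); pickle.dump((a,b,c),open('w6.pkl','wb'))
out=[]
for g,w in((a,50),(b,40),(c,40)):
    P=proj(g[2],[RING,RING+8*N,RING+116*N]); x0,y0=(P[1]-[w,w]).astype(int); print(x0,y0,2*w,P.round(1).tolist())
    out.append(cv2.resize(g[0][y0:y0+2*w,x0:x0+2*w],(266,266) if 0 else (400,400),interpolation=cv2.INTER_CUBIC))
save('w6.png',np.hstack(out[:2]))
save('w6t.png',out[2])
```

```text
near t 22.4 p [534.6  83.  184.4] F [-0.5 -0.4 -1.1] w 0.274
z err deg 0.010191867835841417
205 148 100 [[255.6, 195.5], [255.6, 198.5], [255.7, 270.3]]
236 134 80 [[276.9, 176.7], [276.1, 174.7], [264.6, 147.5]]
174 113 80 [[214.4, 153.5], [214.1, 153.9], [209.1, 159.8]]
```

View pics/w6.png

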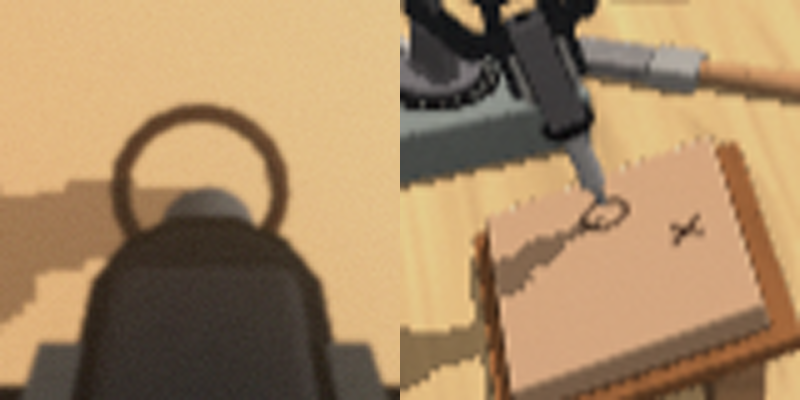

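Run:
```python
from h import *
import pickle
a,b,c=pickle.load(open('w6.pkl','rb'))
x=R.from_quat(tilt(0)).as_matrix()[:,0]; y=np.cross(N,x)
t=np.linspace(0,2*np.pi,73)[:,None]
circ=lambda h,r:RING+h*N+r*(np.cos(t)*x+np.sin(t)*y)
for nm,h,r in(('ring',0,15),('tip',8,4),('nose',26,8),('flange',71,17),('handletop',77+78,12)):
    P=(proj(a[2],circ(h,r))-[205,148]+.5)*4; S=(proj(b[2],circ(h,r))-[236,134]+.5)*5
    print(nm,'wrist x',P[:,0].min().round(),P[:,0].max().round(),'y',P[:,1].min().round(),P[:,1].max().round(),' side mean',S.mean(0).round())
im=a[0]; print('wrist col through nose', im[148+40:148+60,205+51].tolist()[::1])
```

```text
ring wrist x 124.0 285.0 y 113.0 269.0  side mean [207. 216.]
tip wrist x 182.0 227.0 y 182.0 225.0  side mean [203. 206.]
nose wrist x 157.0 252.0 y 187.0 279.0  side mean [194. 184.]
flange wrist x 79.0 330.0 y 211.0 446.0  side mean [170. 128.]
handletop wrist x 46.0 365.0 y 599.0 871.0  side mean [124.  18.]
wrist col through nose [[226, 187, 131], [226, 187, 131], [226, 188, 133], [226, 186, 131], [223, 184, 130], [217, 177, 127], [185, 151, 108], [128, 107, 86], [96, 85, 74], [95, 84, 74], [96, 88, 77], [95, 84, 74], [96, 86, 73], [84, 73, 63], [63, 51, 41], [55, 42, 29], [56, 44, 32], [56, 44, 32], [58, 47, 37], [56, 44, 34]]
```

No tilt: the flange edges are at 80–333 (predicted 79–330) and the nose top is at 187, as predicted. The tip sits about 1 mm up-slope of the ring's centre, so I'll correct that and press.

Run:
```python
from h import *
import pickle
M=R.from_quat(tilt(0)).as_matrix(); G=RING-1.1*M[:,0]-0.4*M[:,1]; G=G-N*((G-RING)@N)
F0=np.array(ctrl.get_contact_force())
ctrl.line_to(G+124*N,tilt(0),max_speed=30); ctrl.sleep(.4); st('shifted'); F0=np.mean([ctrl.get_contact_force() for _ in range(5)],0)
for h in (118,116,114,112,110.5,109):
    ctrl.line_to(G+h*N,tilt(0),max_speed=20); ctrl.sleep(.5)
    F=[]; 
    for _ in range(8): F.append(ctrl.get_contact_force()); ctrl.sleep(.02)
    P=np.array(ctrl.get_ee_pos()); print(h,'act',((P-RING)@N).round(2),'axial F',((np.mean(F,0)-F0)@N).round(2))
st('pressed')
a=grab('wrist');b=grab('side'); pickle.dump((a,b),open('w7.pkl','wb'))
out=[]
for g,w in((a,50),(b,40)):
    P=proj(g[2],[RING,RING+7*N]); x0,y0=(P[1]-[w,w]).astype(int); print(x0,y0,P.round(1).tolist())
    out.append(cv2.resize(g[0][y0:y0+2*w,x0:x0+2*w],(400,400),interpolation=cv2.INTER_CUBIC))
save('w7.png',np.hstack(out))
```

```text
shifted t 23.2 p [533.5  83.4 184. ] F [ 0.2 -0.3 -0.7] w 0.273
118 act 118.02 axial F -0.36
116 act 116.06 axial F 0.6
114 act 114.03 axial F 1.61
112 act 112.04 axial F 1.36
110.5 act 110.53 axial F 1.95
109 act 109.01 axial F 2.41
pressed t 28.7 p [538.7  83.2 169.9] F [0.  0.4 2.3] w 0.277
207 154 [[257.2, 201.8], [257.2, 204.7]]
236 134 [[276.9, 176.7], [276.2, 175.0]]
```

View pics/w7.png

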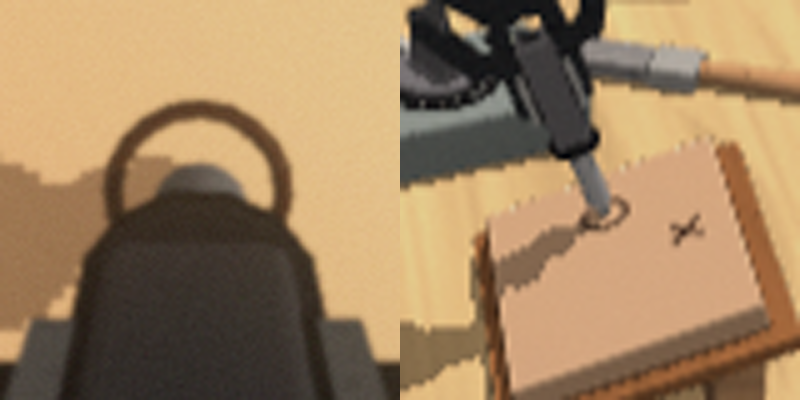

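Wrist view: the nose (157–243, centre 200) sits centred on the ring (104–292, centre 198). Side view: the tip is in the ring. The axial force reads a little low but is noisy, so I'll re-zero and average it to confirm the half-way depth.

Run:
```python
from h import *
M=R.from_quat(tilt(0)).as_matrix(); G=RING-1.1*M[:,0]-0.4*M[:,1]; G=G-N*((G-RING)@N)
def avg(n=50):
    F=[]
    for _ in range(n): F.append(ctrl.get_contact_force()); ctrl.sleep(.02)
    F=np.array(F)@N; return F.mean(),F.std()
print(avg(40))
ctrl.line_to(G+121*N,tilt(0),max_speed=30); ctrl.sleep(.6); f0=avg(); print('zero',f0)
for h in (112,109):
    ctrl.line_to(G+h*N,tilt(0),max_speed=20); ctrl.sleep(.5); f=avg(); print(h,f,'axial',f[0]-f0[0])
st()
```

```text
(np.float64(1.7429637910027267), np.float64(0.5114991139376792))
zero (np.float64(-1.061797271838561), np.float64(0.5008030558665225))
112 (np.float64(1.1936587741866689), np.float64(0.5652735686390311)) axial 2.25545604602523
109 (np.float64(1.976955387447341), np.float64(0.428370303079184)) axial 3.038752659285902
 t 35.0167 p [538.6  83.2 169.9] F [0.6 0.1 1.7] w 0.273
```

```bash
python3 -c "
from h import *
st(); print(ticket.sign_off())"
```

```text
t 35.0167 p [538.6  83.2 169.9] F [0.6 0.1 1.7] w 0.273
the job is handed in; nothing more can be done
None
```

I turned the dial to the clip and let go. Then I took the probe out of its holder and pressed its tip into the scratched ring. I handed in at 35.0 s with the probe still in the gripper.

- **Dial:** after release, the pointer mark measured 115.9° and the white line on the bar 115.0°, against 116.6° for the clip. It is within about 1–1.5°, and the two readings differ by about 1°. I did not look at it again after the probe work, but the arm did not go back near it.
- **Tip position:** in the last wrist picture the probe nose is within about 0.5 mm of the ring's centre in the one direction I could measure well. The side view also shows the tip in the ring.
- **Squareness:** the tool axis was within 0.01° of the fitted face normal when I checked it 8 mm above the clay. The fit gives a slope of 20.04°, against 20° stated, and the probe showed no visible tilt in the grip.
- **Depth:** the first short force reading was low (2.4 N, with a poor zero). After lifting off, re-zeroing and pressing again, it averaged 3.04 N, which is about 7 mm, half-way in. The position reading in the first press also gives 7 mm.
- **Surroundings:** I moved nothing else and felt no unexpected contact, but took no final picture of the pots and tools.

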